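# Open the red exhaust slide gate to its green clips

## Task

Pull the stiff slide gate with the red handle open until its handle stands in line with the pair of green clips on its own guide rails, then let go of it. Leave the gate with the blue handle as it is.

Things in the scene. Friction and masses are not known exactly. Their poses are not given: they have to be found in the camera images.
- red_blade (a joint): How far the red-handled gate is open, m: 0 shut, end stop 0.12; starts at 0 to 0.02. A flat steel blade (top 28 mm above the table) slides between two aluminium rails (14 mm wide, centres 154 mm apart, tops at 36 mm) out of a grey housing fixed to the table, towards the robot's side. Stiff: about 9 N of dry friction, a little more when pulled faster; no spring, stays where left.
- red_handle (a point): Middle of the red handle, 64 mm above the table: an upright block on the blade, 16 mm thick along the slide, 36 mm wide across, from 34 to 84 mm above the table, on a dark foot (30 mm along, 60 mm across, top at 34 mm). x points along the slide towards the housing, so the gate opens along -x; y across, z up. Shut, its middle is 50 mm from the housing; nothing else stands near it.
- red_mark (a point): Where the middle of the red handle belongs: midway between the two green clips of this gate, 64 mm above the table; same axes as the handle. Clips: green blocks 12 mm long along the slide, one on each rail, 77 mm either side of the middle line, tops at 48 mm. Fixed during a run, 30 to 90 mm from the handle's start on its -x side, different each time.
- blue_handle (a point): Middle of the blue handle of the second gate, to be left alone. Both gates are alike, each with its own green clips: housing 170 x 170 mm, 46 mm high, with a round open metal collar on it (124 mm across, top at 90 mm, its axis 135 mm from the shut handle); the rails end 270 mm from that axis.

How it is judged:
At the end, for the whole second after the job is handed in: The middle of the red handle is within 12 mm, along the slide, of the line through its two green clips, the gate is at rest and the blue handle is within 10 mm of where it was (x of red_handle in the frame of red_mark between -0.012 and 0.012 m and velocity of joint red_blade between -0.005 and 0.005 m/s and distance of blue_handle from where it was at the start of the episode below 0.01 m); the robot touches nothing.
It fails at once if the blue-handled gate is moved by more than 10 mm (distance of blue_handle from where it was at the start of the episode above 0.01 m).
It also fails if it takes over 29 s, if anything falls off the work surface, if the arm or the gripper's body presses on something with over 40 N, if the wrist force passes 120 N, or if a joint passes its speed limit or range.

## Robot

A 6-joint arm with a two-finger parallel gripper is mounted at the origin on the work surface. World frame = base frame: x ahead of the robot, y to its left, z up, the work surface at z = 0. Lengths are in m, angles in rad, forces in N, time in s.
With the tool pointing down it reaches from about 0.35 to 0.875 m from the base axis. Payload 15.5 kg.
Tool frame: the origin (TCP) lies on the mounting face of the last link; the fingertips stand 173 mm ahead of it and the grasp point (between the pads) lies 155 mm ahead of it; z points along the fingers, x is the direction in which the jaws open and shut, and the axes are right-handed (so a half turn about z gives the same grasp; the last joint's range is limited). The gripper opens to 85 mm and grips with 20 to 120 N. Pads are 22 mm wide; open, the fingers measure 114 mm over their backs; the gripper's body (76 mm by 85 mm) begins 54 mm behind the grasp point. The pads swing forward as they close: fully open they stand 13 mm farther back than shut.
Start: joints at [1.125, 0.494, 1.345, -0, 1.302, -0.096], TCP at [0.215, 0.587, 0.405] pointing down, gripper open.
Joint ranges: [-2.91, 2.91], [-0.82, 2.16], [0.22, 2.67], [-1.22, 4.37], [0.12, 2.79], [-3.08, 3.08]. Speed limits (rad/s): [1.89, 1.89, 2.57, 3.01, 3.01, 3.01].

## Interface

Orientations are given as [roll, pitch, yaw] about the fixed x, y, z axes, in that order (R = Rz(yaw) Ry(pitch) Rx(roll)).
In Python, from cell import ctrl gives the robot as it stands.
- The arm moves only by the tool jog_arm, never from a script. Its argument "plan" is text: rows parted by semicolons, each of 4 numbers parted by spaces: the shift along the world's x, y, z in mm, then the turn about the world's z in rad. In form: dx dy dz spin; .... A call has 1 to 8 rows; each row shifts and turns the pose as measured when the row begins; what a row does not reach is not made up. A row lasts 1/8 s, in which the tool goes at most 62.5 mm and 10.7 degrees, less where a joint would pass 70% of its speed; a pose out of reach is approached as far as the arm can. A call is refused whole if a number of a shift passes 62.5 or a number of a turn 0.188, either way. A call with a gripper value outside its range is refused whole. "claw" is the finger opening in mm, from 0 to 85.4, set as the call begins (left out, the last holds). The fingers move at their own pace and stop on an object; the grip force is fixed at half the most. Time passes only in rows, so rows that do not move let the fingers close. It gives the time, the measured TCP pose, the force and the opening at its end, in the units of the state.
- ctrl.get_obs(): the state, without advancing time (a new reading comes with each control period).
- ctrl.read_camera(name): name is "scene" or "top" or "wrist"; returns the picture (400x640x3 uint8, red, green, blue); there is no depth.
- ctrl.get_calibration(name): a dict with "fovy" (degrees; the focal length in pixels is half the picture's height over the tangent of half this angle, whatever the lens; pixels are square), "cx", "cy" (the principal point, pixels), "distortion" ([k1, k2, p1, p2, k3] as OpenCV has them; the pictures are not rectified), "R" (3x3) and "t" (3): a world point X has camera coordinates R X + t; the wrist camera has in their place "tool_from_camera" (4x4, takes a point from camera to tool coordinates, whose origin is the TCP and whose axes are the tool frame's). Camera axes: x right, y down, z forward; pixel columns grow to the right and rows downward; lengths in m; the calibration is good to about 2 mm. A picture is of the moment at which its call begins: read the wrist's pose just before it. get_calibration takes no time and is no camera call.
- ctrl.hand_in(): hands the job in, once; it reports no verdict.
The state is a dict: "time_s": time; "qpos": joint angles; "joint_velocities": joint speeds; "joint_efforts": joint torques, N m; "eef_pos": TCP position; "tool_rot": TCP orientation; "force": force on the tool from outside, world axes, zero at the start; "torque": the same for the moment, N m; "finger_gap": finger opening in m.
Only numpy, scipy, OpenCV 4.12 (cv2) and the standard library are available. Lean on these libraries where they do the work, as an engineer would, in place of code of your own. Each camera call takes 0.05 s, during which the arm holds its last target. There are 200 camera calls.

## Working session

There is one attempt and no reset: what is moved stays moved. The work goes in short steps, Python scripts to look and compute and a tool call to move; the robot and the scene stay as the last step left them, time stands still between calls to the robot, and variables do not carry over. Pictures are saved under pics/ and viewed, about 8 in all and at most 12, crops included, and the job is handed in when it is done.

Besides the shell and the picture viewer there is one more tool, called as a command line: name --argument value ..., lists and objects as JSON in quotes. jog_arm: Moves the arm, as the interface text tells. Its arguments: {"type":"object","properties":{"plan":{"type":"string"},"claw":{"type":"number"}},"required":["plan"]}

```bash
mkdir -p pics; ls
cat > h.py <<'E'
import numpy as np, cv2
from cell import ctrl
def K(n):
    c=ctrl.get_calibration(n); f=200/np.tan(np.radians(c["fovy"])/2)
    return np.array([[f,0,c["cx"]],[0,f,c["cy"]],[0,0,1]]), np.array(c["distortion"],float), c
def onplane(n,px,z):
    k,d,c=K(n); p=cv2.undistortPoints(np.array(px,float).reshape(-1,1,2),k,d).reshape(-1,2)
    R=np.array(c["R"]);t=np.array(c["t"]); C=-R.T@t
    r=np.c_[p,np.ones(len(p))]@R
    return C+r*((np.array(z)-C[2])/r[:,2])[:,None]
def snap(n,f):
    im=ctrl.read_camera(n); cv2.imwrite(f"pics/{f}.png",im[:,:,::-1]); return im
E
python3 - <<'E'
from h import *
snap("top","top1"); snap("scene","scene1")
print(ctrl.get_obs()); print(ctrl.get_calibration("top"))
E
```

```text
pics
{'time_s': 0.1, 'qpos': array([ 1.12446013e+00,  4.94103733e-01,  1.34606782e+00, -6.45688227e-06,
        1.30251268e+00, -9.55473447e-02]), 'joint_velocities': array([ 1.58221045e-04, -2.18926405e-03, -5.35874769e-04,  1.50983163e-03,
       -5.92954824e-05, -8.97803283e-05]), 'joint_efforts': array([ 1.96193178e-03, -8.83593178e+01, -3.84561825e+01, -1.50353062e-04,
        5.18336106e-03,  9.59459413e-06]), 'eef_pos': array([0.21473966, 0.58680333, 0.40417101]), 'tool_rot': array([-3.14149471e+00,  1.08719634e-03,  1.22000925e+00]), 'force': array([-0.17327614,  0.17154412,  0.08418354]), 'torque': array([ 0.01488815,  0.00803814, -0.039773  ]), 'finger_gap': 0.08549038111016928}
{'fovy': 53.20835594383127, 'cx': 317.26409579354663, 'cy': 200.44315240506478, 'distortion': array([-0.02812353,  0.        ,  0.        ,  0.        ,  0.        ]), 'R': array([[ 0.02655448, -0.99951059,  0.01653589],
       [-0.99805758, -0.02744117, -0.05592895],
       [ 0.05635534, -0.01501861, -0.99829781]]), 't': array([-0.03571086,  0.59917254,  0.85800487])}
```

View pics/top1.png

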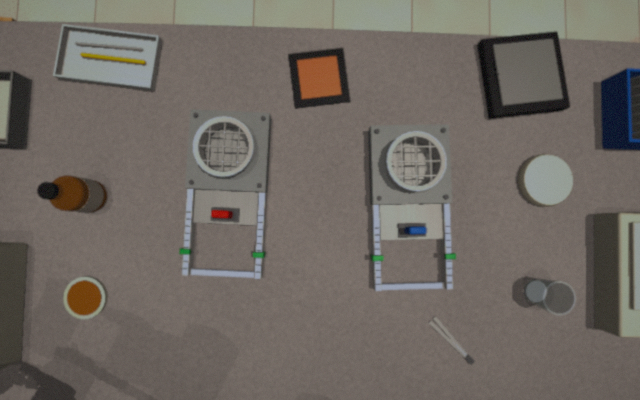

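View pics/scene1.png

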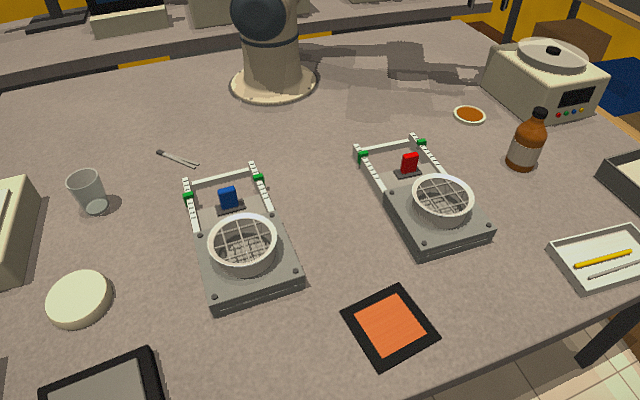

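The top view shows the red gate on the left, with its handle at about (221,214) and clips at about (185,251) and (259,254). The blue gate is on the right with its handle at about (415,230). Next I'll enlarge the red gate.

Run:
```python
from h import *
im=cv2.imread("pics/top1.png")
c=im[185:285,170:280]; cv2.imwrite("pics/crop1.png",cv2.resize(c,None,fx=6,fy=6,interpolation=cv2.INTER_CUBIC)[:600])
h=cv2.cvtColor(im,cv2.COLOR_BGR2HSV)
g=cv2.inRange(h,(45,120,60),(75,255,255)); n,_,s,ce=cv2.connectedComponentsWithStats(g)
for i in range(1,n):
    if s[i,4]>15: print("green",s[i],ce[i])
r=cv2.inRange(h,(0,170,80),(6,255,255))|cv2.inRange(h,(174,170,80),(180,255,255)); n,_,s,ce=cv2.connectedComponentsWithStats(r)
for i in range(1,n):
    if s[i,4]>15: print("red",s[i],ce[i])
```

```text
green [180 249  11   5  50] [184.62 251.12]
green [253 252  12   6  50] [258.08 254.42]
green [445 254  10   5  48] [449.6875 256.    ]
green [372 256  11   5  49] [376.87755102 257.75510204]
red [212 210  18   8 131] [220.03053435 213.61832061]
```

View pics/crop1.png

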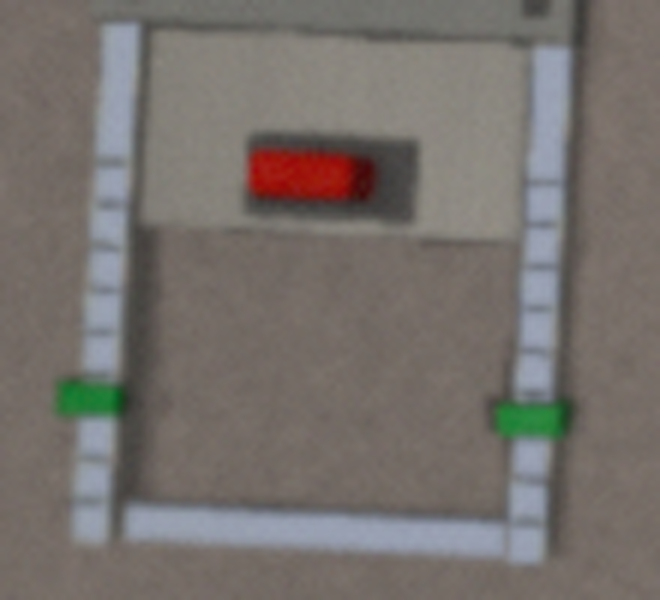

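The crop shows the handle's top face centred at crop (300,174), which is pixel (219.6,213.6). The clips are at (184.6,251) and (258.1,254.4).

Run:
```python
from h import *
P=onplane("top",[(219.6,213.6),(184.6,251.0),(258.1,254.4)],[.084,.048,.048])
print(P.round(4))
d=P[1]-P[2]; print("clip sep",np.linalg.norm(d)); y=d/np.linalg.norm(d); x=np.array([y[1],-y[0],0])
print("x axis",x,"yaw",np.arctan2(x[1],x[0]))
m=(P[1]+P[2])/2; print("mid",m,"travel",(P[0]-m)@x,"lat",(P[0]-m)@y)
```

```text
[[0.5642 0.1775 0.084 ]
 [0.4845 0.256  0.048 ]
 [0.4816 0.1019 0.048 ]]
clip sep 0.1541418890941784
x axis [ 0.99982138 -0.0189001   0.        ] yaw -0.01890122121678591
mid [0.48303485 0.17893755 0.048     ] travel 0.08116303333932824 lat 0.00014449650422170986
```

jog_arm --plan "35 -41 0 0.034; 35 -41 0 0.034; 35 -41 0 0.034; 35 -41 0 0.034; 35 -41 0 0.034; 35 -41 0 0.034; 35 -41 0 0.034; 35 -41 0 0.034" --claw 70

```text
time_s: 1.1
eef_pos: [0.4992, 0.2501, 0.4021]
tool_rot: [-3.14, 0.003, 1.507]
force: [0.3, 0.9, 0.1]
finger_gap: 0.0702
```

Next I move to directly above the handle, at TCP z 0.32, so the tips are at 0.147.

jog_arm --plan "33 -36 0 0.025; 28 -33 0 0.018; 0 0 -30 0; 0 0 -30 0; 0 0 -15 0; 0 0 0 0"

```text
time_s: 1.85
eef_pos: [0.5643, 0.1745, 0.3244]
tool_rot: [-3.139, 0.003, 1.546]
force: [0.4, 0.3, 0.6]
finger_gap: 0.0699
```

Run:
```python
from h import *
o=ctrl.get_obs(); im=snap("wrist","w1"); print(o["eef_pos"],o["tool_rot"])
from scipy.spatial.transform import Rotation as Ro
k,d,c=K("wrist"); T=np.array(c["tool_from_camera"]); W=np.eye(4); W[:3,:3]=Ro.from_euler("xyz",o["tool_rot"]).as_matrix(); W[:3,3]=o["eef_pos"]
M=np.linalg.inv(W@T); 
for p in [(.5642,.1775,.084),(.4845,.256,.048),(.4816,.1019,.048)]:
    print(cv2.projectPoints(np.array([p]),cv2.Rodrigues(M[:3,:3])[0],M[:3,3],k,d)[0].ravel())
```

```text
[0.56429038 0.17449936 0.32435335] [-3.139182    0.0032406   1.54620283]
[329.60294759 213.72193763]
[434.19934963  91.94179998]
[223.71832922  92.87033805]
```

View pics/w1.png

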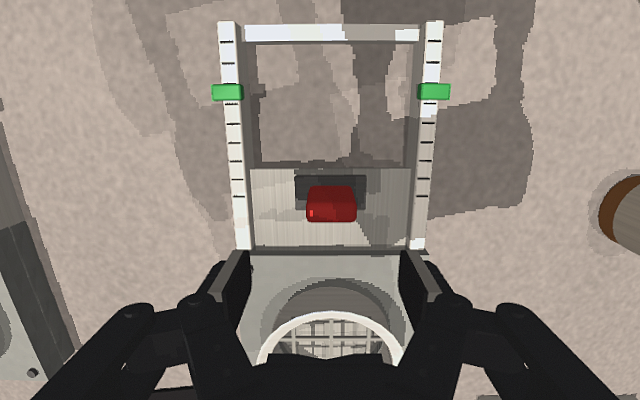

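The wrist view agrees: the clips are seen at (434,92) and (227,92), against predictions of (434,92) and (224,93). The handle's top face is at about (331,211), predicted (330,214). I'll descend now and then close.

jog_arm --plan "0 3 -40 0.006; 0 0 -35 0; 0 0 -20 0; 0 0 -8 0; 0 0 0 0"

```text
time_s: 2.52
eef_pos: [0.5667, 0.1793, 0.2256]
tool_rot: [3.133, 0.001, 1.554]
force: [0.1, -0.3, -0.7]
finger_gap: 0.0702
```

jog_arm --plan "0 0 0 0; 0 0 0 0; 0 0 0 0; 0 0 0 0; 0 0 0 0; 0 0 0 0" --claw 20

```text
time_s: 3.28
eef_pos: [0.5672, 0.1786, 0.228]
tool_rot: [3.13, 0.002, 1.555]
force: [1.6, -1.2, -8.3]
finger_gap: 0.035
```

Gripped, with a 35 mm gap. Now I pull along -x.

jog_arm --plan "-10 0 -2 0; -10 0 -2 0; -10 0 -1 0; -10 0 -1 0; -10 0 -1 0; -8 0 -1 0; 0 0 0 0"

```text
time_s: 4.15
eef_pos: [0.5178, 0.1788, 0.228]
tool_rot: [3.098, -0.003, 1.555]
force: [-3.9, 0.1, -13.2]
finger_gap: 0.035
```

Run:
```python
from h import *
im=snap("top","top2")
c=im[185:285,170:280,::-1]; cv2.imwrite("pics/crop2.png",cv2.resize(c,None,fx=6,fy=6,interpolation=cv2.INTER_CUBIC))
```

```text
(no output)
```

View pics/crop2.png

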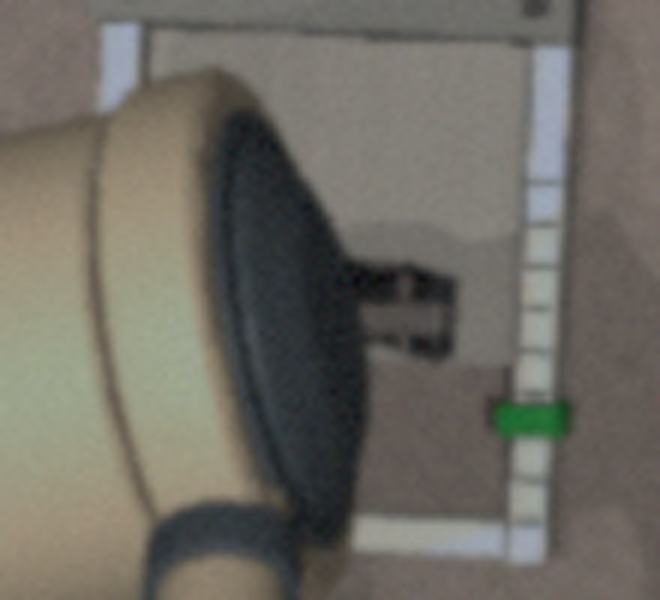

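The blade's front edge has moved about 46 mm by the picture, and the tilt-corrected TCP says 44 mm. About 36 mm remains, so I'll pull most of it and check with the wrist camera.

jog_arm --plan "-10 0 -1 0; -10 0 0 0; -10 0 0 0; -4 0 0 0; 0 0 0 0"

```text
time_s: 4.82
eef_pos: [0.4876, 0.1792, 0.228]
tool_rot: [3.086, -0.004, 1.555]
force: [-1.7, -0.1, -4.9]
finger_gap: 0.035
```

Run:
```python
from h import *
from scipy.spatial.transform import Rotation as Ro
o=ctrl.get_obs(); snap("wrist","w2"); snap("scene","s2")
R=Ro.from_euler("xyz",o["tool_rot"]).as_matrix()
print(o["tool_rot"],o["eef_pos"],o["eef_pos"]+R@[0,0,.155],o["force"])
im=cv2.imread("pics/s2.png"); cv2.imwrite("pics/s2c.png",cv2.resize(im[120:200,340:460],None,fx=6,fy=6,interpolation=cv2.INTER_CUBIC))
```

```text
[ 3.08607901 -0.0041769   1.55524724] [0.48760638 0.17921532 0.22798004] [0.49621559 0.17972795 0.07322016] [-1.69584913 -0.13514856 -4.85938723]
```

View pics/w2.png

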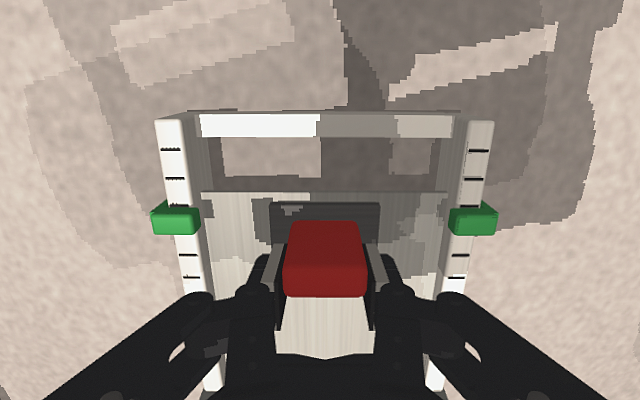

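The handle is between the pads. Its top face spans rows 263–296 and the clips' lower edges are near row 235. I'll put those rays on their planes.

```bash
cat >> h.py <<'E'
def wplane(px,z,o):
    from scipy.spatial.transform import Rotation as Ro
    k,d,c=K("wrist"); W=np.eye(4); W[:3,:3]=Ro.from_euler("xyz",o["tool_rot"]).as_matrix(); W[:3,3]=o["eef_pos"]
    G=W@np.array(c["tool_from_camera"]); p=cv2.undistortPoints(np.array(px,float).reshape(-1,1,2),k,d).reshape(-1,2)
    r=np.c_[p,np.ones(len(p))]@G[:3,:3].T; C=G[:3,3]
    return C+r*((np.array(z)-C[2])/r[:,2])[:,None]
E
python3 - <<'E'
from h import *
o=ctrl.get_obs()
print(wplane([(325,263),(325,296),(176,235),(474,235),(176,214),(474,214)],[.084,.084]+[.048]*4,o).round(4))
E
```

```text
[[0.4809 0.1804 0.084 ]
 [0.4965 0.1802 0.084 ]
 [0.4861 0.105  0.048 ]
 [0.4886 0.2563 0.048 ]
 [0.4746 0.1071 0.048 ]
 [0.4769 0.2545 0.048 ]]
```

View pics/s2c.png

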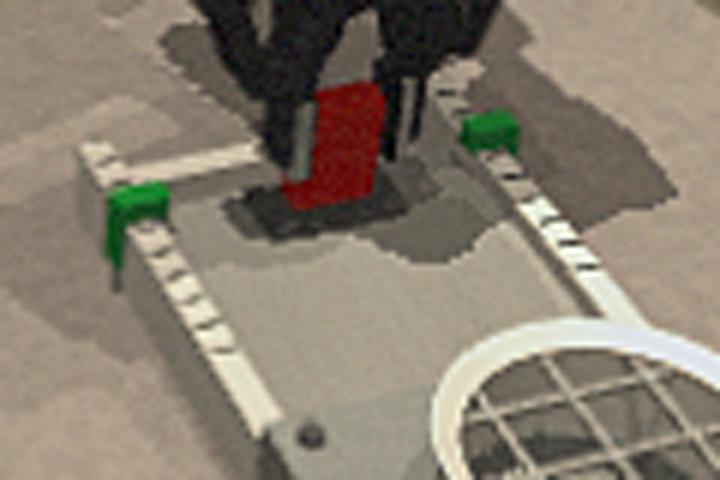

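The wrist camera puts the handle centre at x≈0.489 and the clip line at ≈0.481. The arm's travel says about 8 mm remains. The scene crop also shows the handle slightly short, on the housing side. I'll pull 8 mm more.

jog_arm --plan "-5 0 0 0; -4 0 0 0; 0 0 0 0; 0 0 0 0"

```text
time_s: 5.42
eef_pos: [0.4802, 0.1793, 0.228]
tool_rot: [3.083, -0.005, 1.555]
force: [1.7, -1.0, -8.3]
finger_gap: 0.0351
```

Run:
```python
from h import *
from scipy.spatial.transform import Rotation as Ro
o=ctrl.get_obs(); im=snap("wrist","w3"); cv2.imwrite("pics/w3c.png",cv2.resize(im[180:320,130:520,::-1],None,fx=2,fy=2))
print(o["eef_pos"]+Ro.from_euler("xyz",o["tool_rot"]).as_matrix()@[0,0,.155],o["force"])
```

```text
[0.48929087 0.17985245 0.07322522] [ 1.6997891  -1.01318976 -8.25616775]
```

View pics/w3c.png

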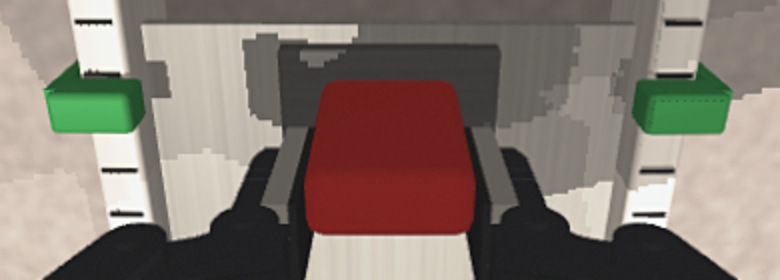

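In this crop the handle's top face spans rows 267–297. The clips' lower edges are at row 246.5 and their upper edge of the top face is about row 220–232.

Run:
```python
from h import *
o=ctrl.get_obs()
print(wplane([(325,267),(325,297),(178,246.5),(474,246.5),(178,226),(474,226)],[.084,.084]+[.048]*4,o).round(4))
```

```text
[[0.4757 0.1805 0.084 ]
 [0.4901 0.1803 0.084 ]
 [0.4859 0.105  0.048 ]
 [0.4885 0.2575 0.048 ]
 [0.4742 0.1071 0.048 ]
 [0.4767 0.2557 0.048 ]]
```

jog_arm --plan "0 0 0 0; 0 0 0 0; 0 0 0 0; 0 0 0 0" --claw 62

```text
time_s: 5.98
eef_pos: [0.4808, 0.1796, 0.2289]
tool_rot: [3.08, -0.006, 1.555]
force: [0.3, 0.1, -0.3]
finger_gap: 0.0622
```

jog_arm --plan "0 0 20 0; 0 0 40 0; 0 0 50 0; 0 0 50 0; 0 30 30 0; 0 50 0 0; 0 50 0 0; 0 50 0 0"

```text
time_s: 6.98
eef_pos: [0.4796, 0.3615, 0.4269]
tool_rot: [3.078, -0.007, 1.55]
force: [0.9, -0.8, -0.9]
finger_gap: 0.0617
```

jog_arm --plan "-30 50 0 0; -30 50 0 0; -30 50 0 0; 0 0 0 0; 0 0 0 0"

```text
time_s: 7.6
eef_pos: [0.3855, 0.5189, 0.4261]
tool_rot: [3.078, -0.007, 1.553]
force: [1.0, -0.7, 0.4]
finger_gap: 0.0619
```

Run:
```python
from h import *
im=snap("top","top3")
c=im[185:285,170:280,::-1]; cv2.imwrite("pics/crop3.png",cv2.resize(c,None,fx=6,fy=6,interpolation=cv2.INTER_CUBIC))
```

```text
(no output)
```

View pics/crop3.png

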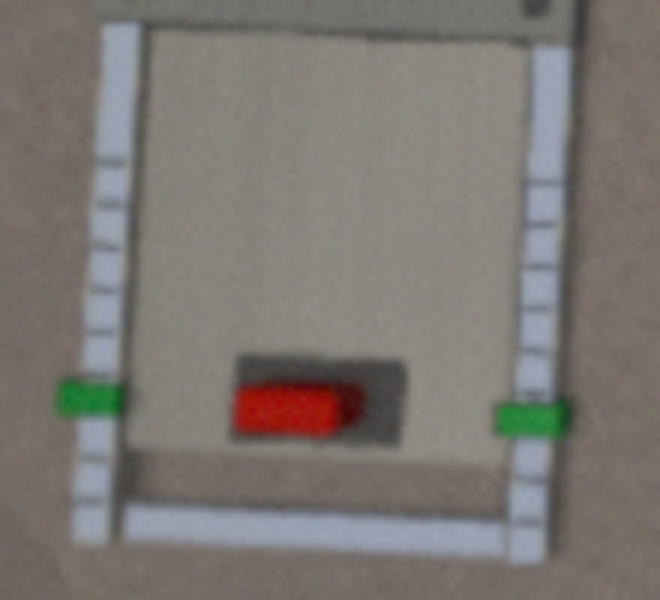

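The gripper is clear. The handle's top centre is at crop (287,410), which is pixel (217.4,253.0), close to the clip line.

Run:
```python
from h import *
P=onplane("top",[(217.4,253.0),(184.6,251.0),(258.1,254.4)],[.084,.048,.048])
d=P[1]-P[2]; y=d/np.linalg.norm(d); x=np.array([y[1],-y[0],0]); e=(P[0]-(P[1]+P[2])/2)@x
a,b=[cv2.cvtColor(cv2.imread(f"pics/{n}.png"),cv2.COLOR_BGR2HSV) for n in("top1","top3")]
for i in (a,b): print("blue",np.argwhere(cv2.inRange(i[220:240,395:430],(100,150,60),(125,255,255))).mean(0))
print("err",e)
if abs(e)<.006: print(ctrl.hand_in())
```

```text
blue [10.         21.72173913]
blue [10.02631579 21.78947368]
err 0.002101299167941581
the job is handed in; nothing more can be done
None
```

I gripped the red handle across its width and pulled the gate open about 79 mm along its slide. I then let go, backed the arm clear and handed the job in at about 7.7 s.

- **Red handle:** The last top-camera check puts it about 2 mm short of its clip line, on the housing side. The limit is 12 mm. The last wrist-camera reading, taken before I let go, put the handle about 1.5 mm from the line.
- **Blue gate:** Its handle stayed within 0.1 pixel of its starting place in the top picture, so it was not moved.
- **Robot:** The gripper was open and well away from the gates, and force readings were near zero.

No check failed. The only disagreement was a few millimetres between the commanded and measured tool travel, because the tool tilted slightly under load. I corrected for that from the pictures.

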